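Lay a straightedge against a plate on a sine plate

TASK

Get the clamped aluminium plate ready for its straightness check: pick up the steel straightedge by its red grip and lay it, without dropping it, flat on the sloping board, flush against the plate's upper long edge and covering that edge from end to end. Let go of it there and leave the other things on the table where they are.

Things in the scene. Friction and masses are not known exactly. Their poses are not given: they have to be found in the camera images.
- straightedge: Loose steel straightedge, a bar 180 long (its x) x 26 wide (its y) x 12 high, with a red plastic grip on top: 80 long, 16 wide, centred, from 12 to 42 mm above the underside. Origin: centre of the underside; z up out of the grip. About 0.3 kg. It is the same both ways round. It lies on the table, either to the right or to the left of the stand.
- stand: Fixed dark steel sine plate (inspection stand), base 190 (x) x 220 (y) x 16 mm; carries the sloping board, which is low on the robot's side and rises towards the stand's +x. Origin: centre of the underside of the base on the table; z up. Turned up to 0.25 rad about the vertical.
- sloping_board: The stand's sloping top plate, 200 mm up the slope (its x, pointing uphill) x 220 mm across (its y), 25 degrees from level. Origin: centre of its upper surface, 100 mm above the table; z square out of the surface.
- workpiece: Aluminium plate fixed on the lower half of the board, 70 (its x, uphill) x 120 (its y) x 10 mm thick, held by two small clamps at its left and right ends near the lower edge, up to 23 mm above the board. Origin: middle of its upper (uphill) long edge, at the board's surface; axes as the board's. The plate lies at x from -70 to 0; the board is free uphill of it, x from 0 to 115.
- gauge_box: Loose wooden flip-top box, 73 x 110 x 28 mm; origin at centre of underside. Bystander.
- cup: Loose light ring-shaped cup, 62 mm across, 28 mm high; origin at centre of underside. Bystander.
- pen: Loose blue ball pen, 139 mm long, 11 mm thick; origin under its middle. Bystander.
- sensor_block: Loose milled aluminium block with holes, 38 x 52 x 30 mm; origin at centre of underside. Bystander.

How it is judged:
By the outcome, as a careful person would: the job done as asked, in the order asked, and still so for the second after the job is handed in, with the robot touching nothing.
It also fails if it takes over 42 s, if anything falls off the work surface, if the arm or the gripper's body presses on something with over 40 N, if the wrist force passes 120 N, or if a joint passes its speed limit or range.

ROBOT

A 6-joint arm with a two-finger parallel gripper is mounted at the origin on a cart in front of the work surface, level with it; the furniture and walls round the work are solid. World frame = base frame: x ahead of the robot, y to its left, z up, the work surface at z = 0. Lengths are in m, angles in rad, forces in N, time in s.
With the tool pointing down it reaches from about 0.375 to 0.9 m from the base axis. Payload 3.1 kg.
Tool frame: the origin (TCP) lies at the very end of the fingers, on their centre line; the grasp point (between the pads) lies 19 mm behind it; z points along the fingers, y is the line along which they close (so a half turn about z gives the same grasp; the last joint's range is limited). The gripper opens to 85 mm and grips with 20 to 120 N. Pads are 22 mm wide; open, the fingers measure 114 mm over their backs; the gripper's body (76 mm by 85 mm) begins 54 mm behind the grasp point. The pads swing forward as they close: fully open they stand 13 mm farther back than shut.
Start: joints at [1.165, 0.527, 1.433, -0, 1.181, -0.178], TCP at [0.14, 0.609, 0.231] pointing down, gripper open.
Joint ranges: [-3.08, 3.08], [-0.75, 2.2], [0.22, 2.44], [-1.43, 4.57], [0, 2.65], [-2.85, 2.85]. Speed limits (rad/s): [2.79, 2.79, 3.14, 3.14, 3.14, 3.14].

INTERFACE

Orientations are given as a unit quaternion [x, y, z, w].
In Python, from station import telemetry, snapshot, ticket gives the robot as it stands.
- The arm moves only by the tool move_arm, never from a script. Its argument "commands" is text: rows parted by semicolons, each of 7 numbers parted by spaces: the shift along the tool's x, y, z in mm, then the turn, a rotation vector about the tool's x, y, z in degrees, then the opening, from -1 (shut) to 1 (fully open). A call has exactly 5 rows; each row is the pose to reach, as a shift and turn from the pose commanded when the call began, along the tool's axes at that moment; what a row does not reach only later rows make up. A row lasts 1/8 s, in which the tool goes at most 62.5 mm and 10.7 degrees, less where a joint would pass 70% of its speed; a pose out of reach is approached as far as the arm can. A call with a gripper value outside its range is refused whole. The fingers move at their own pace and stop on an object; "grip_force" is the grip in N (left out, the last holds). Time passes only in rows, so rows that repeat a pose let the fingers close, or fill a call up. It gives the time, the measured TCP pose, the force, the opening and the grip force at its end, in the units of the state.
- telemetry.sense(): the state, without advancing time (a new reading comes with each control period).
- snapshot(name): name is "scene" or "top" or "wrist"; returns a dict with "image" (420x560x3 uint8, red, green, blue), "fx", "fy", "cx", "cy" (pixels), "pose" (4x4, takes a point from camera to world coordinates). Camera axes: x right, y down, z forward; pixel columns grow to the right and rows downward; lengths in m; the calibration is good to about 2 mm. A picture is of the moment at which its call begins. There is no depth.
- ticket.sign_off(): hands the job in; it is judged then, once.
The state is a dict: "t": time; "q": joint angles; "qd": joint speeds; "tau": joint torques, N m; "tcp_pos": TCP position; "tool_rot": TCP orientation; "force": force on the tool from outside, world axes, zero at the start; "ft_torque": the same for the moment, N m; "finger_gap": opening from 0.0 (shut) to 1.0 (fully open); "gripper_force": force on a finger pad.
Only numpy, scipy, OpenCV 4.12 (cv2) and the standard library are available. Lean on these libraries where they do the work, as an engineer would, in place of code of your own. Each camera call takes 0.05 s, during which the arm holds its last target. There are 200 camera calls.

## Working session

There is one attempt and no reset: what is moved stays moved. The work goes in short steps, Python scripts to look and compute and a tool call to move; the robot and the scene stay as the last step left them, time stands still between calls to the robot, and variables do not carry over. Pictures are saved under pics/ and viewed, at most 10 in all, crops included, and the job is handed in when it is done.

Besides the shell and the picture viewer there is one more tool, called after "Request:" in YAML: its name, and indented under it one key for each argument. move_arm: Moves the arm, as the interface text tells. Its arguments: {"type":"object","properties":{"commands":{"type":"string"},"grip_force":{"type":"number"}},"required":["commands"]}

```bash
mkdir -p pics; ls
python3 - <<'E'
from station import telemetry, snapshot
import cv2,numpy as np
for n in ("scene","top"):
    s=snapshot(n); cv2.imwrite(f"pics/{n}0.png",s["image"][:,:,::-1]); np.savez(f"{n}0.npz",**s)
    print(n,s["fx"],s["fy"],s["cx"],s["cy"]); print(np.round(s["pose"],3))
st=telemetry.sense(); print({k:np.round(v,3) for k,v in st.items()})
E
```

```text
pics
scene 504.47361985773284 504.47361985773284 272.17791209431886 207.81043976689978
[[ 0.705 -0.468  0.533 -0.094]
 [-0.709 -0.47   0.526 -0.522]
 [ 0.004 -0.749 -0.663  0.822]
 [ 0.     0.     0.     1.   ]]
top 497.90597687363396 497.90597687363396 274.99237073047755 205.26905367619986
[[ 0.006 -0.993  0.115  0.381]
 [-1.    -0.006  0.004  0.084]
 [-0.003 -0.115 -0.993  1.302]
 [ 0.     0.     0.     1.   ]]
{'t': np.float64(0.1), 'q': array([ 1.166,  0.528,  1.434, -0.   ,  1.181, -0.179]), 'qd': array([-0.001, -0.002, -0.003,  0.001, -0.001, -0.001]), 'tau': array([ 0.0000e+00, -4.4330e+01, -1.7859e+01, -0.0000e+00,  4.0000e-03,
        0.0000e+00]), 'tcp_pos': array([0.14 , 0.608, 0.23 ]), 'tool_rot': array([ 0.113,  0.994, -0.001, -0.   ]), 'force': array([ 0.257, -0.204, -0.699]), 'ft_torque': array([-0.002, -0.017,  0.032]), 'gripper_force': np.float64(0.0), 'finger_gap': np.float64(1.004)}
```

View pics/scene0.png

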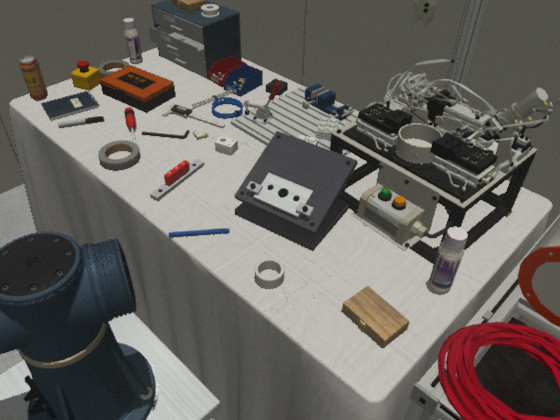

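View pics/top0.png

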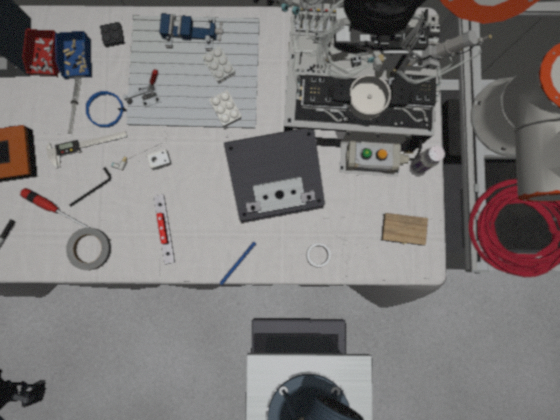

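The top view shows the straightedge at about (163,230) with its red grip, and the stand at (275,175) with the plate at (280,195). The pen is at (238,262), the cup at (318,255) and the box at (405,229). I'll measure with masks and view enlarged crops.

```bash
cat > h.py <<'E'
import numpy as np,cv2
from scipy.spatial.transform import Rotation as R
def ray(s,uv):
    uv=np.atleast_2d(uv).astype(float)
    d=np.c_[(uv[:,0]-s["cx"])/s["fx"],(uv[:,1]-s["cy"])/s["fy"],np.ones(len(uv))]
    return s["pose"][:3,3],d@s["pose"][:3,:3].T
def onz(s,uv,z):
    o,d=ray(s,uv); return o+d*((z-o[2])/d[:,2])[:,None]
def onplane(s,uv,p,n):
    o,d=ray(s,uv); return o+d*(((p-o)@n)/(d@n))[:,None]
def tri(s1,u1,s2,u2):
    o1,d1=ray(s1,u1);o2,d2=ray(s2,u2);P=[]
    for a,b in zip(d1,d2):
        t=np.linalg.lstsq(np.c_[a,-b],o2-o1,rcond=None)[0]; p,q=o1+a*t[0],o2+b*t[1]; P.append(np.r_[(p+q)/2,np.linalg.norm(p-q)])
    return np.array(P)
def proj(s,P):
    c=(np.atleast_2d(P)-s["pose"][:3,3])@s["pose"][:3,:3]; return c[:,:2]/c[:,2:]*[s["fx"],s["fy"]]+[s["cx"],s["cy"]]
def red(im):
    r,g,b=[im[:,:,i].astype(int) for i in range(3)]; return ((r>110)&(g<70)&(b<80)).astype(np.uint8)
E
python3 - <<'E'
from h import *
out=[]
for n,c0,r0,w,h in(("scene",145,125,220,120),("top",140,120,195,150)):
    s=dict(np.load(n+"0.npz")); im=s["image"]
    m=red(im)
    box=(145,155,215,210) if n=="scene" else (145,195,180,265)
    mm=np.zeros_like(m); mm[box[1]:box[3],box[0]:box[2]]=m[box[1]:box[3],box[0]:box[2]]
    c=max(cv2.findContours(mm,0,2)[0],key=cv2.contourArea); r=cv2.minAreaRect(c); 
    mo=cv2.moments(mm,True); u=(mo['m10']/mo['m00'],mo['m01']/mo['m00'])
    B=onz(s,cv2.boxPoints(r),.042); print(n,r,u,onz(s,u,.042 if n=="top" else .035).round(4)); print(B.round(4))
    k=800/w if h*800/w<=600 else 600/h
    cr=cv2.resize(im[r0:r0+h,c0:c0+w],None,fx=k,fy=k,interpolation=cv2.INTER_CUBIC)
    cr=np.clip(cr.astype(float)*1.5,0,255).astype(np.uint8); print(n,k)
    cv2.imwrite(f"pics/{n}_c.png",cr[:,:,::-1])
E
```

```text
scene ((176.05172729492188, 168.87930297851562), (4.458735942840576, 26.256999969482422), 54.1623420715332) (175.81052631578947, 169.32631578947368) [[0.4683 0.382  0.035 ]]
[[0.4287 0.3765 0.042 ]
 [0.507  0.3909 0.042 ]
 [0.502  0.3735 0.042 ]
 [0.4246 0.3599 0.042 ]]
scene 3.6363636363636362
top ((162.20269775390625, 231.21620178222656), (24.166650772094727, 5.260767459869385), 80.53767395019531) (162.15238095238095, 228.72380952380954) [[0.4651 0.3752 0.042 ]]
[[0.4879 0.3875 0.042 ]
 [0.4902 0.3743 0.042 ]
 [0.4298 0.3623 0.042 ]
 [0.4276 0.3754 0.042 ]]
top 4.0
```

View pics/scene_c.png

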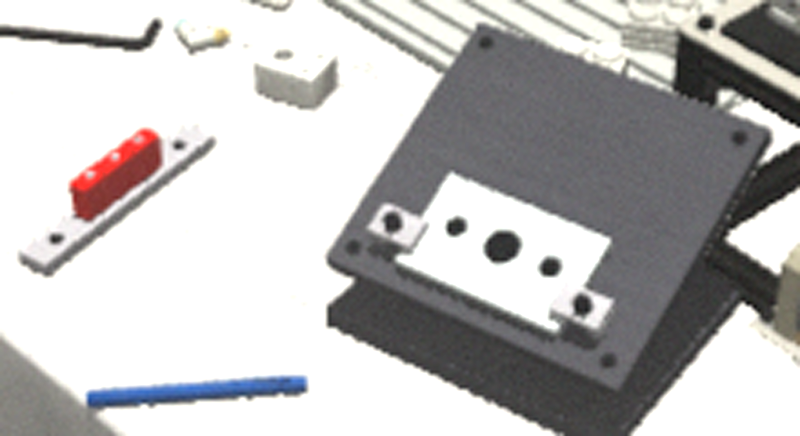

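View pics/top_c.png

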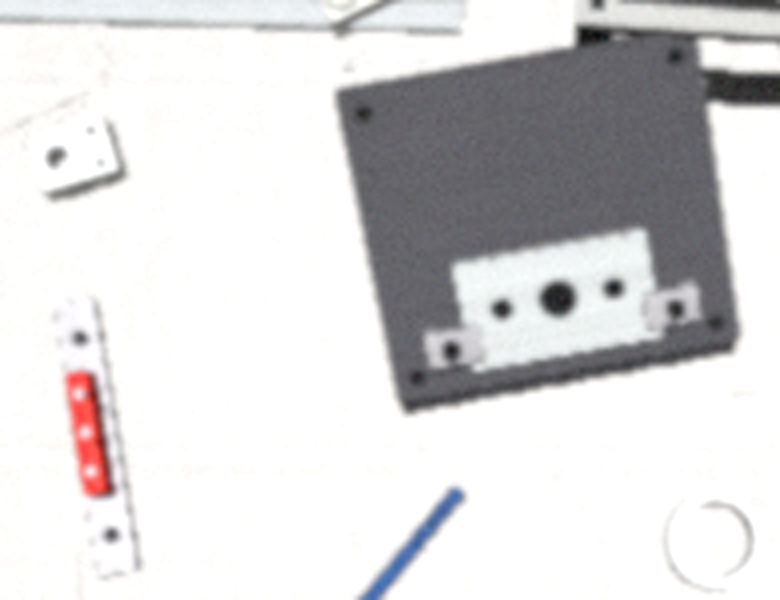

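Run:
```python
from h import *
S=dict(np.load("scene0.npz"));T=dict(np.load("top0.npz"))
ps=lambda a:(np.array(a,float)+.5)/3.63636-.5+[145,125]
pt=lambda a:(np.array(a,float)+.5)/4-.5+[140,120]
names="scrTL scrTR scrBR scrBL plTL plTR bighole h1 h2 barA barB".split()
a=ps([(485,42),(740,138),(609,360),(353,246),(448,172),(610,238),(503,247),(456,227),(550,266),(178,145),(55,238)])
b=pt([(363,113),(676,55),(716,323),(418,377),(452,264),(646,229),(558,298),(502,309),(613,288),(80,338),(111,534)])
P=tri(S,a,T,b)
for n,p in zip(names,P): print(n,p.round(4))
P=P[:,:3]
c=P[:4].mean(0);n=np.linalg.svd(P[:4]-c)[2][2];n*=np.sign(n[2]);print("board c",c,"n",n,"tilt",np.degrees(np.arccos(n[2])))
d=P[5]-P[4];print("edge len",np.linalg.norm(d),"yaw",np.degrees(np.arctan2(-d[0],d[1]))%180)
print("screw yaw",[np.degrees(np.arctan2(*v))%180 for v in ((P[0]-P[3])[1::-1],(P[1]-P[2])[1::-1])])
for s,q in((S,a),(T,b)):
    B=onz(s,q[9:],.012);print("bar",B.mean(0),np.linalg.norm(B[0]-B[1]),np.degrees(np.arctan2(*(B[0]-B[1])[1::-1])))
```

```text
scrTL [6.528e-01 1.966e-01 1.372e-01 3.000e-04]
scrTR [6.898e-01 9.500e-03 1.362e-01 5.000e-04]
scrBR [ 0.5375 -0.0201  0.0659  0.0016]
scrBL [5.017e-01 1.664e-01 6.590e-02 4.000e-04]
plTL [0.567  0.1446 0.1025 0.0014]
plTR [0.5894 0.0263 0.1036 0.0006]
bighole [5.491e-01 7.920e-02 8.870e-02 5.000e-04]
h1 [5.420e-01 1.136e-01 8.900e-02 4.000e-04]
h2 [0.5555 0.0454 0.0897 0.0008]
barA [0.5309 0.3908 0.0129 0.0007]
barB [0.4038 0.3668 0.0123 0.0008]
board c [0.59545594 0.08810752 0.10130753] n [-0.40818428 -0.08212341  0.90919818] tilt 24.60521944533819
edge len 0.12041418597008337 yaw 10.723936234134129
screw yaw [np.float64(11.31016192802435), np.float64(11.013493694941605)]
bar [0.46753033 0.37971141 0.012     ] 0.1300083976796541 10.960349858727774
bar [0.46776292 0.37869659 0.012     ] 0.12946227706930918 10.784299608218577
```

```bash
cat >> h.py <<'E'
def rot(yaw,tilt):  # bar axes: uphill dir u at 'yaw' deg is tool y, tool z = -normal
    t=np.radians(tilt);y=np.radians(yaw)
    u=np.array([np.cos(t)*np.cos(y),np.cos(t)*np.sin(y),np.sin(t)]);n=np.array([-np.sin(t)*np.cos(y),-np.sin(t)*np.sin(y),np.cos(t)])
    return R.from_matrix(np.c_[np.cross(u,-n),u,-n])
BR=rot(11.1,25); U=BR.as_matrix()[:,1]; N=-BR.as_matrix()[:,2]; EDGE=np.array([.5823,.0863,.094]); V=np.cross(N,U)
def rel(p,q,pos,r):
    a=R.from_quat(q); d=(a.inv()*r).as_rotvec(degrees=True)
    print("shift",(a.inv().apply(np.array(pos)-p)*1000).round(1),"turn",d.round(2))
E
python3 - <<'E'
from h import *
from station import telemetry
s=telemetry.sense(); P=rot(100.9,0)
rel(s["tcp_pos"],s["tool_rot"],[.4677,.379,.10],P)
print(U,N,V)
E
```

```text
shift [-370.7 -149.7  130.6] turn [ -0.11  -0.04 -23.89]
[0.88935318 0.17448416 0.42261826] [-0.4147122  -0.0813633   0.90630779] [-1.92521967e-01  9.81292664e-01  1.38777878e-17]
```

Request:
move_arm:
  commands: "-50 -20 15 0 0 -5 1; -105 -42 36 0 0 -10 1; -160 -65 56 0 0 -15 1; -215 -87 76 0 0 -20 1; -265 -107 93 0 0 -23.9 1"

```text
t: 0.72
tcp_pos: [0.3759, 0.4436, 0.1373]
tool_rot: [-0.096, 0.995, -0.0, -0.0]
force: [0.3, 1.2, 0.3]
finger_gap: 0.999
gripper_force: 0.0
```

Run:
```python
from h import *
from station import telemetry
s=telemetry.sense(); print(s["t"],s["tcp_pos"]); rel(s["tcp_pos"],s["tool_rot"],[.4677,.379,.09],rot(100.9,0))
```

```text
0.725 [0.3759091  0.44361094 0.13725813]
shift [-77.8 -80.9  47.2] turn [-0.02 -0.04  0.12]
```

Request:
move_arm:
  commands: "-25 -25 15 0 0 0 1; -50 -52 30 0 0 0 1; -70 -73 42 0 0 0 1; -77.8 -80.9 47.2 0 0 0 1; -77.8 -80.9 47.2 0 0 0 1"

```text
t: 1.35
tcp_pos: [0.4662, 0.3801, 0.0906]
tool_rot: [-0.094, 0.996, -0.0, -0.001]
force: [-0.3, 0.9, 0.1]
finger_gap: 0.999
gripper_force: 0.0
```

Run:
```python
from h import *
from station import telemetry,snapshot
s=telemetry.sense(); print(s["t"],s["tcp_pos"],s["force"]); rel(s["tcp_pos"],s["tool_rot"],[.4677,.379,.016],rot(100.9,0))
w=snapshot("wrist"); np.savez("w1.npz",**w); im=w["image"]; cv2.imwrite("pics/w1.png",im[:,:,::-1])
print(proj(w,[[.5312,.3912,.012],[.4042,.3667,.012]]), w["pose"].round(3))
c=max(cv2.findContours(red(im),0,2)[0],key=cv2.contourArea); r=cv2.minAreaRect(c);B=onz(w,cv2.boxPoints(r),.042);print(r,B.round(4),B.mean(0))
```

```text
1.35 [0.46617356 0.38012171 0.09063797] [-0.28827854  0.8861448   0.1028614 ]
shift [-1.4 -1.4 74.6] turn [-0.01 -0.07 -0.06]
[[281.72125988 314.89262157]
 [281.21837347 128.14426712]] [[-0.188  0.936  0.297  0.39 ]
 [ 0.982  0.179  0.055  0.365]
 [-0.001  0.302 -0.953  0.233]
 [ 0.     0.     0.     1.   ]]
((278.5, 295.0), (16.0, 23.0), 90.0) [[0.4947 0.3754 0.042 ]
 [0.4922 0.3889 0.042 ]
 [0.5028 0.391  0.042 ]
 [0.5055 0.3773 0.042 ]] [0.49879965 0.38314466 0.042     ]
```

View pics/w1.png

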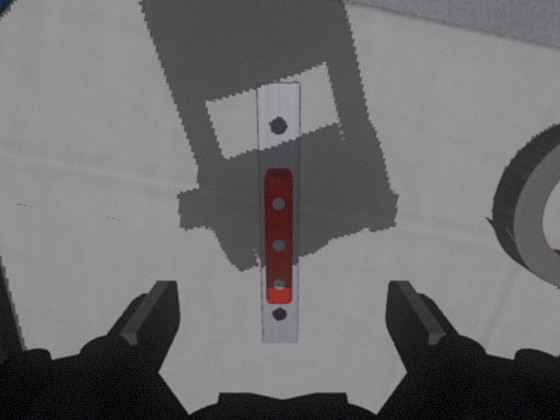

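The wrist view shows the bar vertical in the image, with holes at (278,125) and (279,314). That is within 3 px of the prediction and centred between the fingers, with nothing in the way.

Request:
move_arm:
  commands: "0 -3 30 0 0 0 1; 0 -3 55 0 0 0 1; 0 -3 70 0 0 0 1; 0 -3 74 0 0 0 1; 0 -3 74 0 0 0 1"
  grip_force: 60

```text
t: 2.02
tcp_pos: [0.467, 0.378, 0.0176]
tool_rot: [-0.095, 0.995, 0.0, 0.0]
force: [-0.2, 0.5, 0.5]
finger_gap: 0.993
gripper_force: 0.0
```

Request:
move_arm:
  commands: "0 0 0 0 0 0 -0.2; 0 0 0 0 0 0 -0.6; 0 0 0 0 0 0 -1; 0 0 0 0 0 0 -1; 0 0 0 0 0 0 -1"
  grip_force: 60

```text
t: 2.65
tcp_pos: [0.4672, 0.3777, 0.0175]
tool_rot: [-0.095, 0.995, 0.0, 0.0]
force: [-0.8, 0.4, 3.3]
finger_gap: 0.174
gripper_force: 59.3
```

Gripped (0.174 of 85 mm, about 15 mm). Lifting.

Request:
move_arm:
  commands: "0 0 -20 0 0 0 -1; 0 0 -60 0 0 0 -1; 0 0 -110 0 0 0 -1; 0 0 -155 0 0 0 -1; 0 0 -180 0 0 0 -1"

```text
t: 3.28
tcp_pos: [0.4674, 0.3777, 0.2006]
tool_rot: [-0.095, 0.995, 0.001, 0.002]
force: [0.2, -0.0, -3.1]
finger_gap: 0.173
gripper_force: 59.0
```

Run:
```python
from h import *
from station import telemetry,snapshot
s=telemetry.sense(); print(s["t"],s["tcp_pos"],s["force"],s["finger_gap"])
T=EDGE+U*.025+N*.0975; print(T); rel(s["tcp_pos"],s["tool_rot"],T,BR)
rel(s["tcp_pos"],s["tool_rot"],[.53,.24,.21],rot(56,0))
```

```text
3.275 [0.46742357 0.37773826 0.20064051] [ 0.1520121  -0.0036935  -3.07619786] 0.17264624103300166
[0.56409939 0.08272918 0.19293047]
shift [ -39.1 -308.     7.5] turn [-19.41 -19.44  88.27]
shift [ -35.4 -147.1   -9.4] turn [ 0.14  0.18 44.91]
```

Request:
move_arm:
  commands: "-7 -30 -10 0 0 9 -1; -14 -60 -20 0 0 18 -1; -21 -90 -25 0 0 27 -1; -28 -120 -30 0 0 36 -1; -35 -147 -30 0 0 45 -1"

```text
t: 3.9
tcp_pos: [0.529, 0.2385, 0.2282]
tool_rot: [0.296, 0.955, 0.0, 0.0]
force: [0.2, -0.3, -3.3]
finger_gap: 0.18
gripper_force: 59.0
```

Run:
```python
from h import *
from station import telemetry,snapshot
s=telemetry.sense(); print(s["t"],s["tcp_pos"],s["force"],s["finger_gap"])
T=EDGE+U*.025+N*.0975; rel(s["tcp_pos"],s["tool_rot"],T,BR)
```

```text
3.9 [0.52898568 0.23854959 0.22815269] [ 0.20497242 -0.32228094 -3.30372756] 0.1796569406215545
shift [-117.  -108.7   35.2] turn [-23.71  -9.69  43.78]
```

Request:
move_arm:
  commands: "-24 -22 2 -4.7 -1.9 8.8 -1; -47 -44 4 -9.5 -3.9 17.5 -1; -70 -66 10 -14.2 -5.8 26.3 -1; -94 -88 22 -19 -7.8 35 -1; -117 -108.7 35.2 -23.7 -9.7 43.8 -1"

```text
t: 4.53
tcp_pos: [0.5644, 0.083, 0.1925]
tool_rot: [0.62, 0.754, 0.168, 0.138]
force: [1.5, 0.4, -2.7]
finger_gap: 0.173
gripper_force: 59.4
```

Run:
```python
from h import *
from station import telemetry,snapshot
s=telemetry.sense(); print(s["t"],s["tcp_pos"],s["force"],s["finger_gap"])
rel(s["tcp_pos"],s["tool_rot"],EDGE+U*.023+N*.0225,BR)
w=snapshot("wrist"); np.savez("w2.npz",**w); cv2.imwrite("pics/w2.png",w["image"][:,:,::-1]);print(w["pose"].round(3))
print(proj(w,[EDGE+V*.06+N*.01,EDGE-V*.06+N*.01]))
```

```text
4.525 [0.56435096 0.0829507  0.19251886] [ 1.47964572  0.40376569 -2.73284951] 0.17263724610243322
shift [-0.2 -2.2 74.5] turn [ 0.1  -0.05 -0.03]
[[ 0.888  0.057  0.456  0.489]
 [ 0.174 -0.96  -0.219  0.146]
 [ 0.425  0.274 -0.863  0.321]
 [ 0.     0.     0.     1.   ]]
[[243.37455348 130.49181399]
 [248.8582785  299.27487402]]
```

View pics/w2.png

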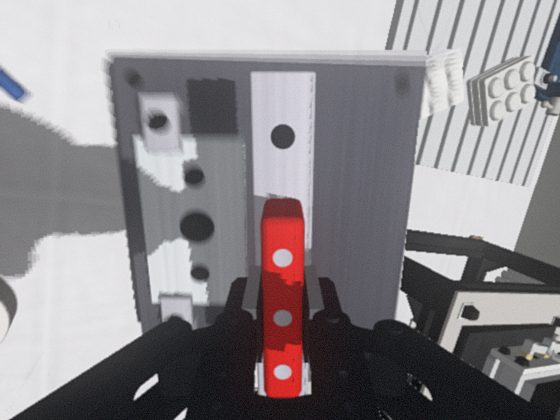

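The wrist view shows the bar parallel to the plate's upper edge (edge at column ~245, bar's near side at ~251, higher up). It is level with the board sides and well centred along the edge. Next I descend to about 5 mm above the board with a 10 mm gap.

Request:
move_arm:
  commands: "0 -2 25 0 0 0 -1; 0 -2 48 0 0 0 -1; 0 -2 64 0 0 0 -1; 0 -2 72 0 0 0 -1; 0 -2 74 0 0 0 -1"

```text
t: 5.2
tcp_pos: [0.5939, 0.0903, 0.1238]
tool_rot: [0.618, 0.756, 0.167, 0.137]
force: [-0.3, 0.6, -2.4]
finger_gap: 0.177
gripper_force: 59.4
```

Request:
move_arm:
  commands: "0 0 1 0 0 0 -1; 0 0 2 0 0 0 -1; 0 0 3 0 0 0 -1; 0 0 4 0 0 0 -1; 0 0 4 0 0 0 -1"

```text
t: 5.82
tcp_pos: [0.5956, 0.0903, 0.1203]
tool_rot: [0.619, 0.755, 0.167, 0.137]
force: [-0.2, 0.6, -3.0]
finger_gap: 0.173
gripper_force: 59.4
```

```bash
cat > st.py <<'E'
from h import *
from station import telemetry
s=telemetry.sense(); d=s["tcp_pos"]-EDGE; M=np.c_[U,V,N]; print(s["t"],"UVN mm",(d@M*1000).round(2),"F",(s["force"]@M).round(2),"tq",s["ft_torque"].round(2),s["finger_gap"].round(3))
rel(s["tcp_pos"],s["tool_rot"],s["tcp_pos"],BR)
E
python3 st.py
```

```text
Traceback (most recent call last):
  File "st.py", line 3, in <module>
    s=telemetry.sense(); d=s["tcp_pos"]-EDGE; M=np.c_[U,V,N]; print(s["t"],"UVN mm",(d@M*1000).round(2),"F",(s["force"]@M).round(2),"tq",s["ft_torque"].round(2),s["finger_gap"].round(3))
                                                                                                                                                                 ^^^^^^^^^^^^^^^^^^^^^
AttributeError: 'float' object has no attribute 'round'
```

No contact yet; continuing gently.

Request:
move_arm:
  commands: "0 0 0.5 0 0 0 -1; 0 0 1 0 0 0 -1; 0 0 1.5 0 0 0 -1; 0 0 2 0 0 0 -1; 0 0 2 0 0 0 -1"

```text
t: 6.45
tcp_pos: [0.5959, 0.0905, 0.1196]
tool_rot: [0.618, 0.755, 0.168, 0.137]
force: [-6.4, -1.6, 8.3]
finger_gap: 0.177
gripper_force: 61.4
```

```bash
sed -i 's/s\["finger_gap"\].round(3)/s["finger_gap"]/' st.py; python3 st.py
```

```text
6.45 UVN mm [23.65  1.46 17.23] F [-2.53 -0.34 10.29] tq [-0.26  0.68 -0.13] 0.17675897273850572
shift [0. 0. 0.] turn [ 0.02 -0.11  0.27]
```

Contact with about 13 N at the expected height. Ease off slightly and slide downhill towards the plate.

Request:
move_arm:
  commands: "0 0 -0.8 0 0 0 -1; 0 -2 -0.8 0 0 0 -1; 0 -4 -0.8 0 0 0 -1; 0 -6 -0.8 0 0 0 -1; 0 -7 -0.8 0 0 0 -1"

```text
t: 7.08
tcp_pos: [0.5924, 0.0886, 0.1179]
tool_rot: [0.618, 0.755, 0.169, 0.14]
force: [0.3, 0.1, 6.2]
finger_gap: 0.172
gripper_force: 60.6
```

```bash
python3 st.py
```

```text
7.075 UVN mm [19.49  0.28 17.31] F [ 2.89 -0.    5.46] tq [ 0.04 -0.25  0.08] 0.17234279771451472
shift [0. 0. 0.] turn [0.3  0.03 0.26]
```

Request:
move_arm:
  commands: "0 0 0 0 0 0 -1; 0 -1 0 0 0 0 -1; 0 -2 0 0 0 0 -1; 0 -3 0 0 0 0 -1; 0 -3 0 0 0 0 -1"

```text
t: 7.7
tcp_pos: [0.5899, 0.0879, 0.1167]
tool_rot: [0.618, 0.755, 0.169, 0.14]
force: [0.6, 0.5, 4.9]
finger_gap: 0.175
gripper_force: 60.6
```

```bash
python3 st.py
```

```text
7.7 UVN mm [16.61  0.07 17.32] F [2.68 0.37 4.2 ] tq [-0.01 -0.21 -0.05] 0.17531702424809187
shift [0. 0. 0.] turn [0.31 0.05 0.26]
```

Request:
move_arm:
  commands: "0 -1 0 0 0 0 -1; 0 -2 0 0 0 0 -1; 0 -3 0 0 0 0 -1; 0 -3 0 0 0 0 -1; 0 -3 0 0 0 0 -1"

```text
t: 8.32
tcp_pos: [0.5873, 0.0872, 0.1154]
tool_rot: [0.618, 0.755, 0.169, 0.14]
force: [0.0, -0.6, 5.9]
finger_gap: 0.175
gripper_force: 60.6
```

```bash
python3 st.py
```

```text
8.325 UVN mm [13.65 -0.03 17.3 ] F [ 2.39 -0.59  5.38] tq [ 0.02 -0.19  0.02] 0.17526624644760663
shift [0. 0. 0.] turn [0.32 0.06 0.25]
```

Request:
move_arm:
  commands: "0 -0.5 0 0 0 0 -1; 0 -1 0 0 0 0 -1; 0 -1.5 0 0 0 0 -1; 0 -2 0 0 0 0 -1; 0 -2 0 0 0 0 -1"

```text
t: 8.95
tcp_pos: [0.5864, 0.087, 0.1151]
tool_rot: [0.618, 0.754, 0.169, 0.141]
force: [1.8, 1.7, 6.5]
finger_gap: 0.175
gripper_force: 60.5
```

```bash
python3 st.py
```

```text
8.95 UVN mm [12.7  -0.1  17.34] F [4.62 1.29 4.99] tq [ 0.29 -0.47  0.06] 0.1751661271134353
shift [0. 0. 0.] turn [0.42 0.08 0.23]
```

Request:
move_arm:
  commands: "0 -0.5 0 0 0 0 -1; 0 -1 0 0 0 0 -1; 0 -1.5 0 0 0 0 -1; 0 -1.5 0 0 0 0 -1; 0 -1.5 0 0 0 0 -1"

```text
t: 9.57
tcp_pos: [0.5862, 0.0869, 0.115]
tool_rot: [0.619, 0.754, 0.17, 0.141]
force: [4.2, 3.9, 6.1]
finger_gap: 0.177
gripper_force: 60.4
```

```bash
python3 st.py
python3 - <<'E'
from h import *
from station import snapshot
o=[]
for n in("scene","top","wrist"):
    w=snapshot(n); np.savez(n+"3.npz",**w); im=w["image"]
    c,r,ww,h=(235,125,125,120) if n=="scene" else (220,120,110,105) if n=="top" else (100,20,300,300)
    o.append(cv2.resize(im[r:r+h,c:c+ww],(400,300) if n!="wrist" else (300,300),interpolation=cv2.INTER_CUBIC))
cv2.imwrite("pics/m3.png",np.vstack([np.hstack(o[:2]),np.hstack([o[2],np.zeros((300,500,3),np.uint8)])])[:,:,::-1])
E
```

```text
9.575 UVN mm [12.5  -0.17 17.39] F [7.05 3.03 3.47] tq [ 0.68 -0.85  0.05] 0.1766194368552158
shift [0. 0. 0.] turn [0.54 0.1  0.18]
```

View pics/m3.png

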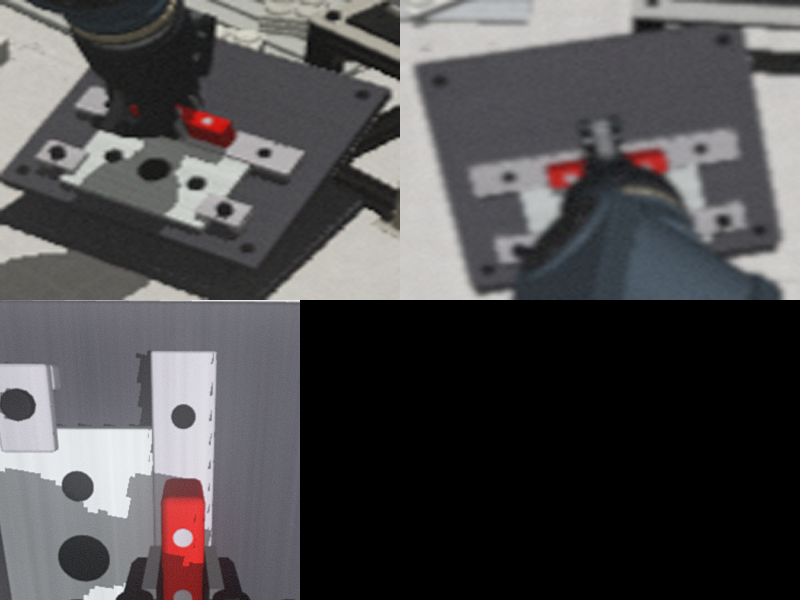

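The bar lies flat, flush with the plate's edge in the wrist panel (bar side and plate edge meet at column ~152), and overlaps both ends. Release.

Request:
move_arm:
  commands: "0 0.5 0 0 0 0 -0.6; 0 0.5 0 0 0 0 -0.4; 0 0.5 0 0 0 0 -0.2; 0 0.5 0 0 0 0 0; 0 0.5 0 0 0 0 0"

```text
t: 10.35
tcp_pos: [0.5814, 0.0875, 0.1121]
tool_rot: [0.619, 0.756, 0.167, 0.137]
force: [-0.4, -0.3, 0.3]
finger_gap: 0.499
gripper_force: 0.0
```

Request:
move_arm:
  commands: "0 0 -5 0 0 0 0; 0 0 -15 0 0 0 0; 0 0 -35 0 0 0 0; 0 0 -65 0 0 0 0; 0 0 -90 0 0 0 0"

```text
t: 10.98
tcp_pos: [0.5438, 0.0798, 0.1955]
tool_rot: [0.618, 0.755, 0.167, 0.137]
force: [-0.7, 0.1, -0.4]
finger_gap: 0.504
gripper_force: 0.0
```

```bash
python3 st.py
python3 - <<'E'
from h import *
from station import snapshot
w=snapshot("wrist"); np.savez("w4.npz",**w); cv2.imwrite("pics/w4.png",w["image"][:,:,::-1])
E
```

```text
10.975 UVN mm [  7.56   1.07 108.45] F [-0.83  0.26 -0.09] tq [-0.03  0.23  0.01] 0.5044687614948176
shift [0. 0. 0.] turn [-0.01 -0.09  0.26]
```

View pics/w4.png

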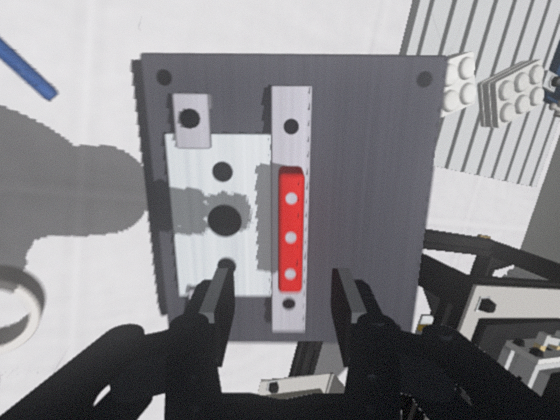

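The bar (columns 271–310, rows 86–331) stays beside the plate edge (rows 135–296), overlapping both ends. I'll check the gap closely.

Run:
```python
from h import *
w=dict(np.load("w4.npz")); im=w["image"]
# edges: bar top left edge at N=12mm, plate edge line at N=10; print predicted columns for perfect seat
print(proj(w,[EDGE+V*v+N*.012 for v in(.09,.06,-.06,-.09)]).round(1))
a=[cv2.resize(im[r:r+75,235:335],(800,290*1),interpolation=cv2.INTER_NEAREST) for r in(120,235)]
cv2.imwrite("pics/w4c.png",np.clip(np.vstack(a).astype(int)*1.3,0,255).astype(np.uint8)[:,:,::-1])
```

```text
[[272.3  81.9]
 [272.5 130.8]
 [273.1 293.7]
 [273.2 327.8]]
```

View pics/w4c.png

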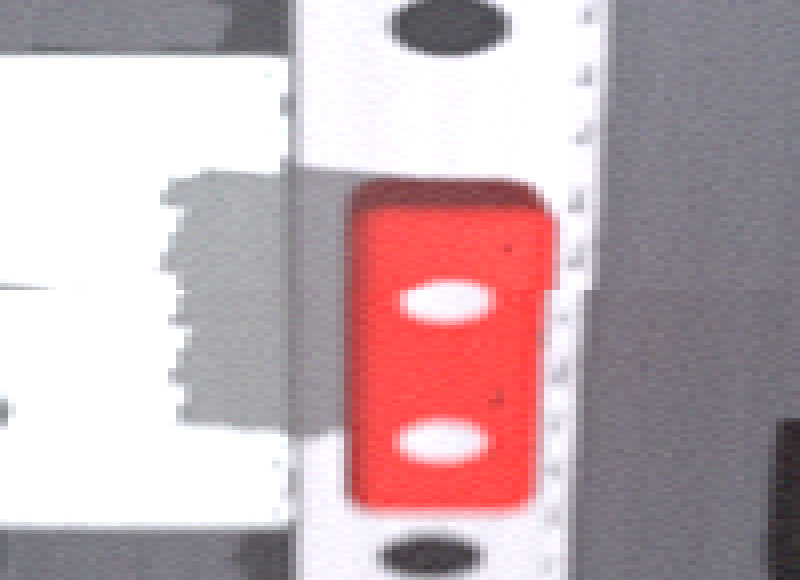

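The crop shows no gap at either plate corner, and the bar's long side is straight along the edge. Handing in.

```bash
python3 -c "
from station import ticket; print(ticket.sign_off())"
```

```text
the job is handed in; nothing more can be done
None
```

The straightedge lies flat on the board, flush against the plate's upper edge and past both its ends; it is released, the arm is clear, and the job was handed in at about 11 s.

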